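Clear the test console and plug in the probe

ROBOT

A 6-joint arm with a two-finger parallel gripper is mounted at the origin on a cart in front of the work surface, level with it; the furniture and walls round the work are solid. World frame = base frame: x ahead of the robot, y to its left, z up, the work surface at z = 0. Lengths are in m, angles in rad, forces in N, time in s.
With the tool pointing down it reaches from about 0.375 to 0.9 m from the base axis. Payload 3.1 kg.
Tool frame: the origin (TCP) lies at the centre of the arm's flange, where the gripper is bolted on; the fingertips stand 182 mm ahead of it and the grasp point (between the pads) lies 164 mm ahead of it; z points along the fingers, y is the line along which they close (so a half turn about z gives the same grasp; the last joint's range is limited). The gripper opens to 87 mm and grips with 3 to 60 N. Pads are 19 mm wide; open, the fingers measure 117 mm over their backs; the gripper's body (75 mm by 190 mm) begins 51 mm behind the grasp point.
Start: joints at [1.099, 0.527, 1.433, -0, 1.181, -0.178], TCP at [0.18, 0.598, 0.405] pointing down, gripper open.
Joint ranges: [-3.08, 3.08], [-0.75, 2.2], [0.22, 2.44], [-1.43, 4.57], [0, 2.65], [-2.85, 2.85]. Speed limits (rad/s): [2.79, 2.79, 3.14, 3.14, 3.14, 3.14].

INTERFACE

Orientations are given as [roll, pitch, yaw] about the fixed x, y, z axes, in that order (R = Rz(yaw) Ry(pitch) Rx(roll)).
In Python, from station import r gives the robot as it stands. Calls block until the motion is done:
- r.move_ptp(position, orientation): joint-space move of the TCP to a pose.
- r.move_l(position, rot=None, feed=0.15, stop_force=None): straight line of the TCP; rot=None keeps the orientation; feed is the mean speed in m/s. With stop_force (N) it stops when the force on the tool has changed by that much, and returns True; else False.
- r.goto_joints(angles): joint-space move.
- r.open() and r.clamp(): open the fingers fully, or close them until they stop; the grip force is fixed at half the most.
- r.pause(seconds).
- r.ik(position, orientation): joint angles nearest the present ones, or None.
- r.grab_frame(name): name is "scene" or "top" or "wrist"; returns a dict with "frame" (480x640x3 uint8, blue, green, red), "z_map" (480x640 float32, m along the optical axis (not along the pixel's ray), 0 where there is no reading), "fx", "fy", "cx", "cy" (pixels), "world_from_camera" (4x4, takes a point from camera to world coordinates). Camera axes: x right, y up, looking along -z (the intrinsics and any distortion apply to the point x, -y, -z); pixel columns grow to the right and rows downward; lengths in m; the calibration is good to about 2 mm. A picture is of the moment at which its call begins.
A pose or a line that the arm cannot do raises r.Unreachable and nothing moves.
- r.sign_off(): hands the job in; it is judged then, once.
Readings, each from a call of its own:
- r.current_t(): time.
- r.current_joint_positions(): joint angles.
- r.current_qd(): joint speeds.
- r.current_joint_torque(): joint torques, N m.
- r.current_tcp_pos(): TCP position.
- r.current_orientation(): TCP orientation.
- r.current_force(): force on the tool from outside, world axes, zero at the start.
- r.current_ft_torque(): the same for the moment, N m.
- r.current_finger_gap(): opening from 0.0 (shut) to 1.0 (fully open).
- r.current_finger_force(): force on a finger pad.
Only numpy, scipy, OpenCV 4.12 (cv2) and the standard library are available. Lean on these libraries where they do the work, as an engineer would, in place of code of your own. Each camera call takes 0.05 s, during which the arm holds its last target. There are 200 camera calls.

TASK

A hand-held module has been left on the sloping face of the test console and covers its terminal opening. Take it off and set it down gently, flat and face up, in the middle of the black rubber pad; then take the test probe out of its stand and push it into the console's terminal opening until its flange sits on the face. Do not knock over the dropper bottle.

Things in the scene. Friction and masses are not known exactly. Their poses are not given: they have to be found in the camera images.
- console: test console, fixed: a dark base plate 165 x 150 mm carrying a tilted grey instrument case. Origin at bench level under the terminal opening; its own x points level up the slope, z up. Its slope faces the robot's right, half towards the robot
- terminal: the console's grey case, 150 (x, up the slope) x 140 (y) x 55 mm thick; its face slopes, the normal (z) 25 degrees from vertical. Origin: mid-face, 94 mm above the bench, in the mouth of its only opening, a round hole of 12.5 mm diameter, 49 mm deep along -z, chamfer 3 mm, at first under the module. A ledge 9 mm high runs along the lower edge, inner side at x = -68 mm
- module: black hand-held module with four-digit display, 115 x 60 x 25 mm, about 0.17 kg, at the start face up on the console's slope, lower end against the ledge. Origin on its underside: x -58 to 58 mm (long axis), y -33 to 27 mm, z (normal of its face) 0 to 25 mm, 21 mm beyond x = 29 mm. Grasp it across the 60 mm width, along y
- pad: black rubber pad lying on the bench, fixed, 150 x 105 x 3 mm (x, y, z). Origin at the centre of its underside; its top is 3 mm above the bench
- stand: probe stand, fixed: a bright metal block 70 x 70 x 50 mm on a dark foot 92 x 92 x 6 mm, with one vertical hole of 13 mm diameter, 46 mm deep, in the middle of its top. Origin at the centre of its underside. The probe stands in it at the start. Stand and pad lie one on each side of the console, either way round
- probe: test probe, 125 mm long, about 0.08 kg, at first upright in the stand. Origin at the pin's tip, z towards the handle: round steel pin of 10 mm diameter, z 0 to 45 mm (tapered to 5.6 mm at the tip over 5 mm), flange of 26 mm diameter to 50 mm, square black handle 18 x 18 mm (sides square to x and y) to 125 mm. Home, the flange rests on the console's face, the tip 45 mm deep
- dropper_bottle: brown dropper bottle with black cap standing to the right of the console, 33 mm in diameter and 102 mm high; origin at the centre of its underside. It must stay standing

How it is judged:
By the outcome, as a careful person would: the job done as asked, in the order asked, and still so for the second after the job is handed in, with the robot touching nothing.
It also fails if it takes over 69 s, if anything falls off the work surface, if the arm or the gripper's body presses on something with over 40 N, if the wrist force passes 120 N, or if a joint passes its speed limit or range.

## Working session

There is one attempt and no reset: what is moved stays moved. The work goes in short steps, each a Python script; the robot and the scene stay as the last script left them, time stands still between calls to the robot, and variables do not carry over. Pictures are saved under pics/ and viewed, at most 13 in all, crops included, and the job is handed in when it is done.

```bash
ls; mkdir -p pics; python3 - <<'E'
from station import r
import cv2,numpy as np
for n in("scene","top"):
    f=r.grab_frame(n); np.savez(n+'.npz',**f); cv2.imwrite(f'pics/{n}.png',f['frame'])
    print(n,f['fx'],f['fy'],f['cx'],f['cy'],f['world_from_camera'],{k for k in f},(f['z_map']>0).mean())
print(r.current_t())
E
```

```text
pics
scene 526.9890050172935 526.9890050172935 317.16825972132455 244.50267841233966 [[ 0.71913932  0.43456342 -0.54221146  0.03529647]
 [-0.69469733  0.4668225  -0.5472407  -0.40687181]
 [ 0.01530572  0.77021516  0.63760046  0.67801469]
 [ 0.          0.          0.          1.        ]] {'fy', 'world_from_camera', 'fx', 'frame', 'cy', 'cx', 'z_map'} 0.9958365885416667
top 493.7077027279107 493.7077027279107 315.3663058521349 248.54567546207642 [[ 0.02324053  0.98910443 -0.14536952  0.38435721]
 [-0.99920826  0.02767824  0.02857914  0.10263094]
 [ 0.03229133  0.14459023  0.98896458  0.92966407]
 [ 0.          0.          0.          1.        ]] {'fy', 'world_from_camera', 'fx', 'frame', 'cy', 'cx', 'z_map'} 0.9959733072916667
0.1
```

View pics/scene.png

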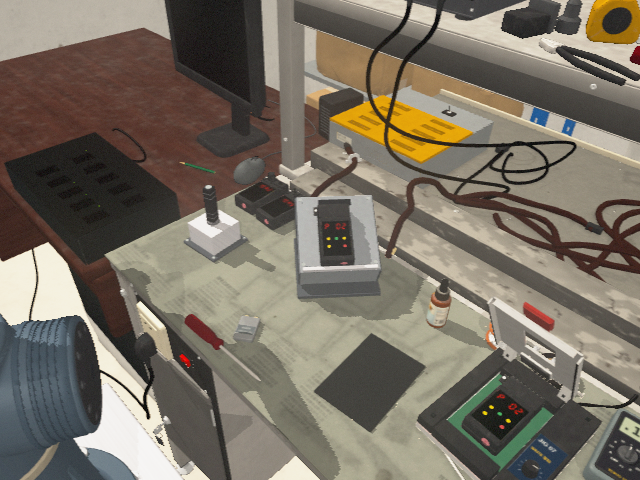

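View pics/top.png

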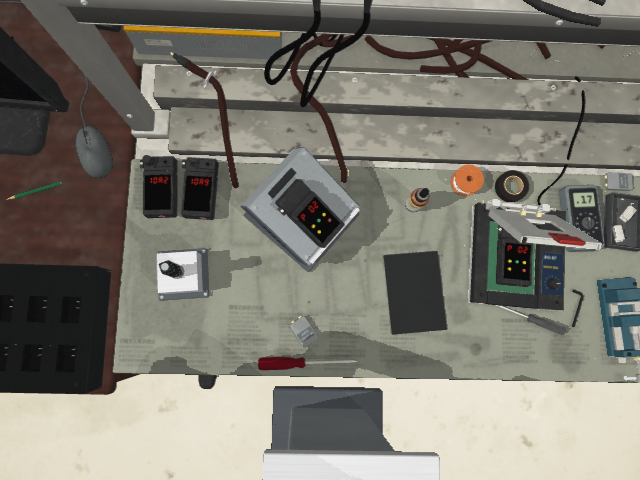

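The scene view shows the console with the module at (337,240), the stand with the probe at (213,225), the pad at (370,380) and the bottle at (438,303). In the top view the same things are at (305,208), (180,270), (415,290) and (418,198).

```bash
cat > h.py <<'E'
import numpy as np,cv2
def cloud(f):
    v,u=np.mgrid[0:480,0:640]; z=f['z_map']
    p=np.stack([(u-f['cx'])/f['fx']*z,-(v-f['cy'])/f['fy']*z,-z],-1)
    T=f['world_from_camera']; P=p@T[:3,:3].T+T[:3,3]; P[z<=0]=np.nan
    return P
def rays(f,uv):
    uv=np.asarray(uv,float); T=f['world_from_camera']
    d=np.stack([(uv[:,0]-f['cx'])/f['fx'],-(uv[:,1]-f['cy'])/f['fy'],-np.ones(len(uv))],-1)
    return T[:3,3],d@T[:3,:3].T
def cast(f,uv,n,d):  # plane n.p=d
    o,D=rays(f,uv); return o+D*((d-o@n)/(D@n))[:,None]
E
cat > m.py <<'E'
from h import *
np.set_printoptions(precision=4,suppress=True)
for n in('top','scene'):
    f=np.load(n+'.npz'); P=cloud(f); g=f['frame'].astype(int); x,y,z=np.moveaxis(P,-1,0)
    print('==',n)
    def rect(m,lab,nrm=np.array([0,0,1.]),d=0):
        m=cv2.morphologyEx(m.astype(np.uint8),cv2.MORPH_OPEN,np.ones((3,3)))
        cs,_=cv2.findContours(m,cv2.RETR_EXTERNAL,cv2.CHAIN_APPROX_NONE)
        c=max(cs,key=cv2.contourArea)[:,0]
        Q=cast(f,c,nrm,d)
        ex=np.cross([0,1,0],nrm); ex/=np.linalg.norm(ex); ey=np.cross(nrm,ex)
        (cx,cy),(w,h),a=cv2.minAreaRect(np.stack([Q@ex,Q@ey],1).astype(np.float32))
        C=ex*cx+ey*cy+nrm*d; a=np.radians(a); ax=ex*np.cos(a)+ey*np.sin(a)
        print(lab,'px',c.mean(0),'C',C,'size',w,h,'axis(w)',ax,'yaw',np.degrees(np.arctan2(ax[1],ax[0]))); return C
    bench=(abs(z)<.003)&(x<.6)&(x>.35); print('bench z',np.nanmedian(z[bench]))
    gm=g.max(-1)
    px=(414,290) if n=='top' else (370,380)
    w=np.zeros_like(gm,bool); w[px[1]-65:px[1]+75,px[0]-60:px[0]+60]=1
    rect(w&(gm<62)&(z<.01),'pad',d=.003)
    # stand top
    s0=P[283,187] if n=='top' else P[232,212]
    near=np.hypot(x-s0[0],y-s0[1])<.09
    t=near&(z>.045)&(z<.065); zt=np.nanmedian(z[t]); print('stand top z',zt)
    rect(near&(abs(z-zt)<.006)&(gm>140),'standtop',d=zt)
    k=near&(z>zt+.03); print('handle med',np.nanmedian(P[k],0),'zmax',np.nanpercentile(z[k],98))
    k=near&(z>np.nanpercentile(z[k],95)-.006); print('handle top',np.nanmean(P[k],0),k.sum())
    # console
    c0=np.array(P[210,268] if n=='top' else P[220,370]); 
    R=(np.hypot(x-P[208,305][0],y-P[208,305][1])<.13) if n=='top' else (np.hypot(x-P[240,337][0],y-P[240,337][1])<.13)
    yy,xx=np.mgrid[0:480,0:640]
    K=R&(z>.05)&(z<.15)&(gm>110)&(g.max(-1)-g.min(-1)<40)
    S=P[K]; rng=np.random.default_rng(0);best=0
    for _ in range(400):
        a=S[rng.choice(len(S),3)]; nn=np.cross(a[1]-a[0],a[2]-a[0]); L=np.linalg.norm(nn)
        if L<1e-5: continue
        nn/=L; nn*=np.sign(nn[2])
        if abs(np.degrees(np.arccos(nn[2]))-25)>4: continue
        i=abs((S-a[0])@nn)<.003
        if i.sum()>best: best=i.sum();I=i
    c=S[I].mean(0); nn=np.linalg.svd(S[I]-c,full_matrices=False)[2][2]; nn*=np.sign(nn[2]); d=c@nn
    print('face n',nn,'tilt',np.degrees(np.arccos(nn[2])),'up-yaw',np.degrees(np.arctan2(-nn[1],-nn[0])),best)
    h=P@nn-d
    print('up-yaw by 25deg')
    C=rect(R&(abs(h)<.004)&(z>.04)&(z<.14),'face',nn,d)
    print('h hist',np.histogram(h[R&(h>.01)&(h<.05)],bins=20,range=(.01,.05)))
    rect(R&(h>.016)&(h<.03)&(np.linalg.norm(P-C,axis=-1)<.085),'module all',nn,d+.023)
    rect(R&(h>.0235)&(h<.03)&(np.linalg.norm(P-C,axis=-1)<.085),'module thick',nn,d+.025)
    # bottle
    b=P[195,423] if n=='top' else P[286,441]
    k=(np.hypot(x-b[0],y-b[1])<.035)&(z>.02); print('bottle',np.nanmedian(P[k],0),'zmax',np.nanpercentile(z[k],99))
    k=(z>.15)&(x<1.2)&(abs(y)<.6); print('overhead: min x by y',[(yy0,np.nanmin(x[k&(abs(y-yy0)<.1)]) if (k&(abs(y-yy0)<.1)).any() else None) for yy0 in(-.3,-.1,.1,.3,.5)])
E
python3 m.py
```

```text
== top
bench z -0.000650206326867353
pad px [414.7159 292.3939] C [ 0.4436 -0.1133  0.003 ] size 0.14834663271903992 0.10334014892578125 axis(w) [0.9942 0.108  0.    ] yaw 6.200080871582031
stand top z 0.04948885131618086
standtop px [175.9014 270.9624] C [0.4659 0.3219 0.0495] size 0.07028800994157791 0.07022395730018616 axis(w) [0.9955 0.0945 0.    ] yaw 5.422822952270509
handle med [0.4646 0.3174 0.1281] zmax 0.13376432522255907
handle top [0.4657 0.321  0.1306] 124
face n [-0.2691 -0.3268  0.906 ] tilt 25.044312581058904 up-yaw 50.52846993538142 3661
up-yaw by 25deg
face px [300.9699 203.7895] C [0.5799 0.098  0.0938] size 0.14893774688243866 0.14386293292045593 axis(w) [0.5767 0.6987 0.4233] yaw 50.46606271221023
h hist (array([ 68,  23,  21,  52, 178, 332, 523, 822, 282,  17,   0,   0,   0,
         0,   0,   0,   0,   0,   0,   0]), array([0.01 , 0.012, 0.014, 0.016, 0.018, 0.02 , 0.022, 0.024, 0.026,
       0.028, 0.03 , 0.032, 0.034, 0.036, 0.038, 0.04 , 0.042, 0.044,
       0.046, 0.048, 0.05 ]))
module all px [310.1329 213.8734] C [0.5627 0.0873 0.1102] size 0.116146191954
[... 152 characters left out ...]
4254202842712 0.055618152022361755 axis(w) [0.5811 0.6951 0.4233] yaw 50.10264960011717
bottle [ 0.6084 -0.1065  0.0595] zmax 0.09938615122588089
overhead: min x by y [(-0.3, np.float64(0.5015516382348003)), (-0.1, np.float64(0.723010202310032)), (0.1, np.float64(0.6936013464233856)), (0.3, np.float64(0.7324161803543787)), (0.5, np.float64(0.7245859343606))]
== scene
bench z 0.0011149475518638097Traceback (most recent call last):
  File "m.py", line 19, in <module>
    rect(w&(gm<62)&(z<.01),'pad',d=.003)
    ~~~~^^^^^^^^^^^^^^^^^^^^^^^^^^^^^^^^
  File "m.py", line 9, in rect
    c=max(cs,key=cv2.contourArea)[:,0]
      ~~~^^^^^^^^^^^^^^^^^^^^^^^^
ValueError: max() iterable argument is empty
```

```bash
sed -i "s/(gm<62)/(gm<(62 if n=='top' else 80))/; s/for n in('top','scene')/for n in('scene',)/" m.py; python3 m.py; python3 - <<'E'
from h import *
f=np.load('top.npz');P=cloud(f);x,y,z=np.moveaxis(P,-1,0)
for x0 in np.arange(.6,.95,.05):
    print(round(x0,2),[round(float(np.nanpercentile(z[(abs(x-x0)<.025)&(abs(y-y0)<.05)],97)),2) if ((abs(x-x0)<.025)&(abs(y-y0)<.05)).any() else None for y0 in(-.2,-.1,0,.1,.2,.3,.4)])
from station import r
import math
R=lambda z,y: None
print(r.current_orientation())
E
```

```text
== scene
bench z 0.0011149475518638097
pad px [370.0249 382.6598] C [ 0.445  -0.1163  0.003 ] size 0.14983311295509338 0.10359171032905579 axis(w) [0.9943 0.1068 0.    ] yaw 6.13361930847168
stand top z 0.0515165048557607
standtop px [213.192 223.888] C [0.4657 0.3165 0.0515] size 0.0746474638581276 0.07681640982627869 axis(w) [0.9963 0.0865 0.    ] yaw 4.961952209472656
handle med [0.4627 0.3136 0.1115] zmax 0.13459344376992083
handle top [0.4656 0.3167 0.132 ] 74
face n [-0.2707 -0.3264  0.9057] tilt 25.087414777219724 up-yaw 50.33120214847805 3174
up-yaw by 25deg
face px [334.1933 227.9618] C [0.5811 0.0949 0.0955] size 0.14951062202453613 0.14320872724056244 axis(w) [0.5768 0.6982 0.424 ] yaw 50.438665334583085
h hist (array([ 78,  35,  28,  30, 149, 265, 470, 753, 285,  25,   0,   0,   0,
         0,   0,   0,   0,   0,   0,   0]), array([0.01 , 0.012, 0.014, 0.016, 0.018, 0.02 , 0.022, 0.024, 0.026,
       0.028, 0.03 , 0.032, 0.034, 0.036, 0.038, 0.04 , 0.042, 0.044,
       0.046, 0.048, 0.05 ]))
module all px [334.5847 232.4809] C [0.5614 0.0841 0.1111] size 0.114584565162658
[... 197 characters left out ...]
7 0.716  0.4238] yaw 52.234584690051435
bottle [ 0.6071 -0.1188  0.0589] zmax 0.10074691445171424
overhead: min x by y [(-0.3, np.float64(0.5022290652432811)), (-0.1, np.float64(-0.0031174802386332023)), (0.1, np.float64(0.05921017106345513)), (0.3, np.float64(0.732852802391043)), (0.5, np.float64(0.7245595278306114))]
0.6 [0.09, 0.09, 0.09, 0.13, 0.12, 0.03, 0.03]
0.65 [0.03, 0.0, 0.08, 0.12, 0.09, 0.03, 0.04]
0.7 [0.43, 0.02, 0.46, 0.46, 0.33, 0.03, 0.04]
0.75 [0.43, 0.43, 0.43, 0.43, 0.42, 0.41, 0.41]
0.8 [0.06, 0.06, 0.06, 0.2, 0.06, 0.07, 0.06]
0.85 [0.06, 0.06, 0.06, 0.12, 0.06, 0.07, 0.06]
0.9 [0.04, 0.02, 0.09, 0.07, 0.08, 0.08, 0.08]
[-3.13964647e+00 -3.59815066e-04  2.84874970e+00]
```

```bash
cat >> h.py <<'E'
from scipy.spatial.transform import Rotation as Ro
from station import r
up=np.radians(50.4); t=np.radians(25)
n=np.array([-np.sin(t)*np.cos(up),-np.sin(t)*np.sin(up),np.cos(t)])
face=np.array([.5805,.0965,.094])
def rpy(ytool,ztool):
    z=np.array(ztool,float); y=np.array(ytool,float); y-=z*(y@z); y/=np.linalg.norm(y)
    return Ro.from_matrix(np.stack([np.cross(y,z),y,z],1)).as_euler('xyz')
def yv(deg): a=np.radians(deg); return np.array([np.cos(a),np.sin(a),0])
down=np.array([0,0,-1.])
E
python3 - <<'E'
from h import *
np.set_printoptions(precision=3,suppress=True)
mc=np.array([.562,.0857,.1106]); fh=(mc-face)@n; print('h of mc',fh)
for s in(1,-1):
    o=rpy(s*yv(51+90),-n)
    for d in(.023,.12): print('mod',s,d,r.ik(mc+n*(d-.023+.164),o))
    o=rpy(s*yv(96.2),down)
    print('pad',s,r.ik([.4443,-.1148,.19],o),r.ik([.4443,-.1148,.33],o))
    for a in(0,45,-45,90): print('stand',s,a,r.ik([.4658,.3192,.255],rpy(s*yv(a+90),down)), 'face',r.ik(face+n*(.086+.164),rpy(s*yv(a+140.4),-n)))
E
```

```text
h of mc 0.02354520515473653
mod 1 0.023 None
mod 1 0.12 None
pad 1 [-0.497  0.718  1.996  0.     0.427 -2.176] [-0.497  0.43   1.915  0.     0.796 -2.176]
stand 1 0 [ 0.403  0.662  1.705  0.     0.774 -1.168] face None
stand 1 45 [ 0.403  0.662  1.705 -0.     0.774 -1.953] face [-0.285  0.49   1.881  0.65   0.697  2.321]
stand 1 -45 [ 0.403  0.662  1.705 -0.     0.774 -0.382] face [-0.285  0.49   1.881  0.65   0.697 -2.49 ]
stand 1 90 [ 0.403  0.662  1.705  0.     0.774 -2.739] face [-0.285  0.49   1.881  0.65   0.697  1.486]
mod -1 0.023 [-0.247  0.61   1.911  0.789  0.568 -0.23 ]
mod -1 0.12 [-0.329  0.421  1.907  0.618  0.751 -0.093]
pad -1 [-0.497  0.718  1.996 -0.     0.427  0.965] [-0.497  0.43   1.915 -0.     0.796  0.965]
stand -1 0 [ 0.403  0.662  1.705 -0.     0.774  1.974] face [-0.285  0.49   1.881  0.65   0.697 -0.085]
stand -1 45 [ 0.403  0.662  1.705 -0.     0.774  1.188] face [-0.285  0.49   1.881  0.65   0.697 -0.821]
stand -1 -45 [ 0.403  0.662  1.705 -0.     0.774  2.759] face [-0.285  0.49   1.881  0.65   0.697  0.652]
stand -1 90 [ 0.403  0.662  1.705 -0.     0.774  0.403] face [-0.285  0.49   1.881  0.65   0.697 -1.655]
```

```bash
python3 - <<'E'
from h import *
mc=np.array([.562,.0857,.1106]); o=rpy(-yv(51+90),-n)
r.move_ptp(mc+n*(.12+.164),o)
f=r.grab_frame('wrist'); np.savez('w1.npz',**f); cv2.imwrite('pics/w1.png',f['frame'])
T=f['world_from_camera'];print(T, r.current_t(),r.current_tcp_pos())
P=cloud(f);h=(P-face)@n
print('face h',[round(float(np.nanpercentile(h[(abs(h)<.008)],q)),4) for q in(25,50,75)])
m=(h>.014)&(h<.032)&(np.linalg.norm(P-mc,axis=-1)<.09)
m=cv2.morphologyEx(m.astype(np.uint8),cv2.MORPH_OPEN,np.ones((5,5)))
c=max(cv2.findContours(m,0,1)[0],key=cv2.contourArea)[:,0]
Q=cast(f,c,n,face@n+.023); ex=np.array([-n[0]*n[2],-n[1]*n[2],1-n[2]**2]);ex/=np.linalg.norm(ex);ey=np.cross(n,ex)
q=np.stack([(Q-face)@ex,(Q-face)@ey],1).astype(np.float32)
(cx,cy),wh,a=cv2.minAreaRect(q);print('mod rect in face frame',cx,cy,wh,a,'expected',(mc-face)@ex,(mc-face)@ey)
E
```

```text
[[ 0.77740248  0.61968301 -0.10788121  0.53203892]
 [-0.62899975  0.76647008 -0.12993436  0.05183426]
 [ 0.0021696   0.16886855  0.98563619  0.38142419]
 [ 0.          0.          0.          1.        ]] 2.475 [ 0.48554099 -0.00605089  0.36800782]
face h [0.0009, 0.0014, 0.0019]
mod rect in face frame -0.009813912212848663 0.008184079080820084 (0.11483488231897354, 0.0638645738363266) 0.6259989142417908 expected -0.011213909118818335 0.00737031590206622
```

View pics/w1.png

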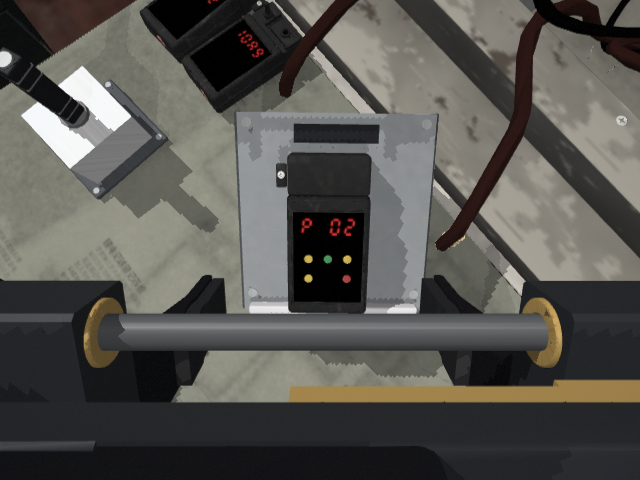

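The wrist view shows the module at (328,233), square to the case. The finger paths on both sides are clear; the small knob at (281,175) lies up-slope of the grasp.

```bash
python3 - <<'E'
from h import *
np.set_printoptions(precision=4,suppress=True)
ex=np.cross(yv(140.4),n); ey=yv(140.4)
mc=face+ex*-.0105+ey*.008; o=rpy(-yv(51+90),-n)
g=lambda h:mc+n*(h+.164)
r.move_l(g(.06),o,feed=.15)
print('stop',r.move_l(g(.0235),feed=.05,stop_force=8))
p=np.array(r.current_tcp_pos()); print('h',(p-mc)@n-.164)
r.clamp(); print('gap',r.current_finger_gap(),r.current_finger_force(),r.current_force())
r.move_l(p+n*.08,feed=.12)
print('gap',r.current_finger_gap(),r.current_finger_force(),r.current_force(),r.current_ft_torque(),r.current_t())
f=r.grab_frame('wrist'); np.savez('w2.npz',**f); cv2.imwrite('pics/w2.png',f['frame'])
f=r.grab_frame('scene'); np.savez('s2.npz',**f); cv2.imwrite('pics/s2.png',f['frame'][100:400,150:550])
E
```

```text
stop False
h 0.023446871270670078
gap 0.6760146725253613 29.980634450912476 [ 0.8914 -0.8084  0.9834]
gap 0.6793508513980825 29.980058670043945 [-0.0219 -0.604  -2.2801] [-0.3704  0.3931  0.016 ] 5.4833
```

View pics/w2.png

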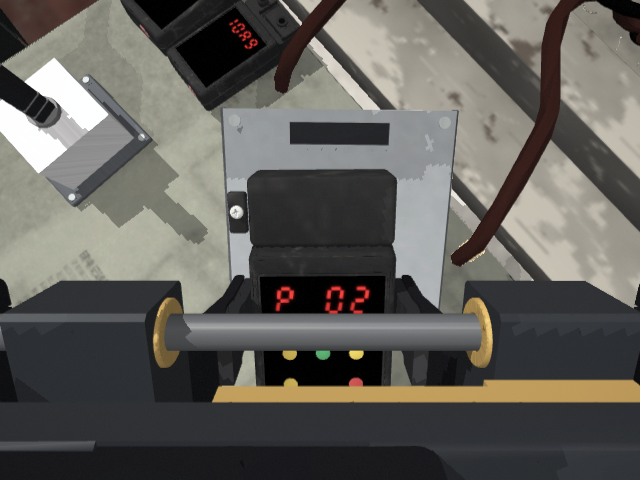

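The module is held square between the fingers and is clear of the case. Next I place it on the pad.

```bash
python3 - <<'E'
from h import *
np.set_printoptions(precision=4,suppress=True)
o=rpy(-yv(96.2),down); c=np.array([.4443,-.1148,0])
r.move_ptp(c+[0,0,.27],o)
f=r.grab_frame('scene'); cv2.imwrite('pics/s3.png',f['frame'][150:450,150:550])
f=r.grab_frame('wrist'); np.savez('w3.npz',**f)
r.move_l(c+[0,0,.2],feed=.12)
print('stop',r.move_l(c+[0,0,.184],feed=.02,stop_force=3),r.current_tcp_pos(),r.current_force(),r.current_ft_torque())
r.pause(.2);print(r.current_t())
f=r.grab_frame('scene'); np.savez('s4.npz',**f); cv2.imwrite('pics/s4.png',cv2.resize(f['frame'][250:450,250:500],None,fx=2.5,fy=2.5))
E
```

```text
stop True [ 0.4444 -0.1149  0.1899] [1.7395 0.1544 3.5611] [-0.0379  0.2131  0.0608]
8.1833
```

View pics/s4.png

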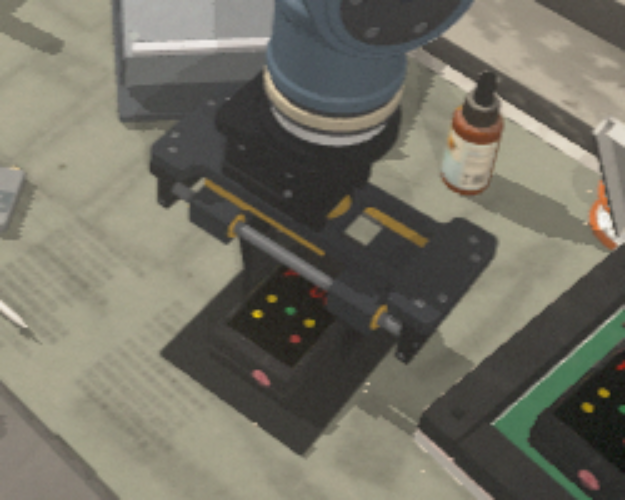

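The module has touched down inside the pad's outline and the bottle is standing. I'll release it, check, and look at the open hole and the probe.

```bash
python3 - <<'E'
from h import *
np.set_printoptions(precision=4,suppress=True)
p=np.array(r.current_tcp_pos())
r.move_l(p-[0,0,.001],feed=.01,stop_force=5)
r.open(); r.move_l(p+[0,0,.12],feed=.15)
# over the stand: view probe and hole
r.move_ptp([.42,.20,.42],rpy(yv(45),down)) 
r.pause(.1)
for k in('top','scene','wrist'):
    f=r.grab_frame(k); np.savez('a_'+k+'.npz',**f); cv2.imwrite('pics/a_'+k+'.png',f['frame'])
print(r.current_t())
E
```

```text
11.8583
```

View pics/a_top.png

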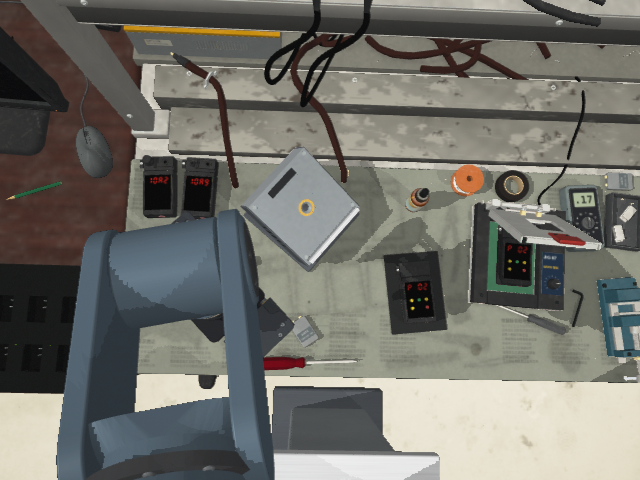

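View pics/a_wrist.png

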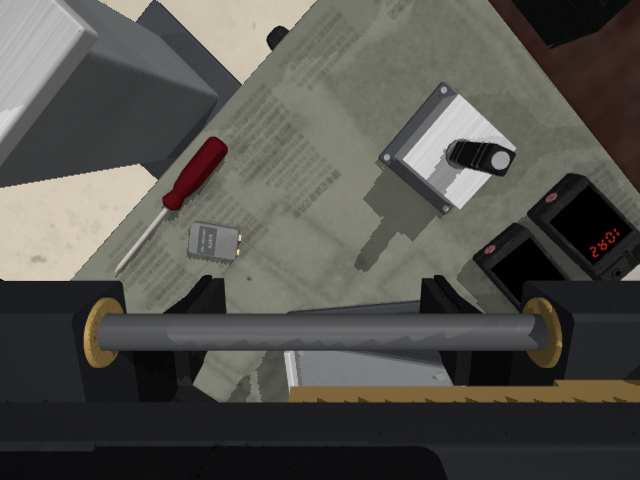

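The top view shows the module face up on the pad at (414,291), the free hole with its yellow ring at (306,207) and the bottle standing at (418,198). The wrist view shows the probe, tip of handle at (500,160), in the stand at (450,155).

```bash
python3 - <<'E'
from h import *
np.set_printoptions(precision=4,suppress=True)
F={k:dict(np.load(f'a_{k}.npz')) for k in('top','scene','wrist')}
f=F['wrist']; cv2.imwrite('pics/probe.png',cv2.resize(f['frame'][70:230,370:540],None,fx=3.5,fy=3.5,interpolation=cv2.INTER_CUBIC))
L=[]
for k in('top','scene'):
    f=F[k]; g=cv2.cvtColor(f['frame'],cv2.COLOR_BGR2HSV); P=cloud(f)
    m=(cv2.inRange(g,(12,90,80),(35,255,255))>0)&(np.linalg.norm(P-face,axis=-1)<.04)
    c=cv2.convexHull(np.argwhere(m)[:,::-1].astype(np.int32)); e=cv2.minAreaRect(c.astype(np.float32)); M=cv2.moments(c); uv=[[M['m10']/M['m00'],M['m01']/M['m00']]]
    fh=(P-face)@n; d=np.nanmedian(fh[(abs(fh)<.008)&(np.linalg.norm(P-face,axis=-1)<.06)])
    print(k,'hole',uv,e[1],cast(f,uv,n,face@n+d),'face h',d); L.append((rays(f,uv)))
A=[];b=[]
for o,D in L:
    D=D[0]/np.linalg.norm(D[0]); M=np.eye(3)-np.outer(D,D); A.append(M);b.append(M@o)
X=np.linalg.lstsq(np.vstack(A),np.hstack(b),rcond=None);print('tri',X[0],X[1]**.5)
for k in('top','scene'):
    f=F[k];P=cloud(f);x,y,z=np.moveaxis(P,-1,0)
    m=((z>.018)&(z<.04)&(np.hypot(x-.4443,y+.1148)<.075)).astype(np.uint8)
    c=max(cv2.findContours(m,0,1)[0],key=cv2.contourArea)[:,0]; Q=cast(f,c,np.array([0,0,1.]),.027)
    print(k,'mod',cv2.minAreaRect(Q[:,:2].astype(np.float32)),'z pct',np.nanpercentile(z[m>0],[10,50,90]))
f=F['wrist'];P=cloud(f);x,y,z=np.moveaxis(P,-1,0);g=f['frame'].max(-1)
near=np.hypot(x-.466,y-.319)<.08
m=near&(g>120)&(abs(z-.05)<.006); c=cv2.findContours(m.astype(np.uint8),0,1)[0]; c=cv2.convexHull(np.vstack(c))[:,0]
zt=np.nanmedian(z[m]); print('wrist stand',zt,cv2.minAreaRect(cast(f,c,np.array([0,0,1.]),zt)[:,:2].astype(np.float32)))
m=near&(z>.122)&(z<.14); m=cv2.morphologyEx(m.astype(np.uint8),cv2.MORPH_OPEN,np.ones((3,3)))
c=max(cv2.findContours(m,0,1)[0],key=cv2.contourArea)[:,0]; zt=np.nanpercentile(z[m>0],80)
print('handle top',zt,c.min(0),c.max(0),cv2.minAreaRect(cast(f,c,np.array([0,0,1.]),.13)[:,:2].astype(np.float32)))
E
```

```text
top hole [[305.9982269503546, 207.02304964539005]] (16.0, 14.0) [[0.5796 0.0964 0.0931]] face h -0.000503732119646007
scene hole [[336.7581888246628, 231.86319845857415]] (14.849241256713867, 14.142135620117188) [[0.581  0.0948 0.0954]] face h 0.0017084252328481266
tri [0.5801 0.0956 0.0951] [0.0018]
top mod ((0.44198837876319885, -0.11009960621595383), (0.11446560174226761, 0.0638062059879303), 8.148663520812988) z pct [0.0216 0.0258 0.0283]
scene mod ((0.44045063853263855, -0.11549372971057892), (0.11788008362054825, 0.06597171723842621), 7.0599493980407715) z pct [0.0237 0.0282 0.0301]
wrist stand 0.05110582760183244 ((0.46612006425857544, 0.3216248154640198), (0.07063692808151245, 0.07028554379940033), 5.506143569946289)
handle top 0.13333597324488763 [477 143] [515 176] ((0.4652661681175232, 0.32086512446403503), (0.021330321207642555, 0.018667174503207207), 22.862995147705078)
```

View pics/probe.png

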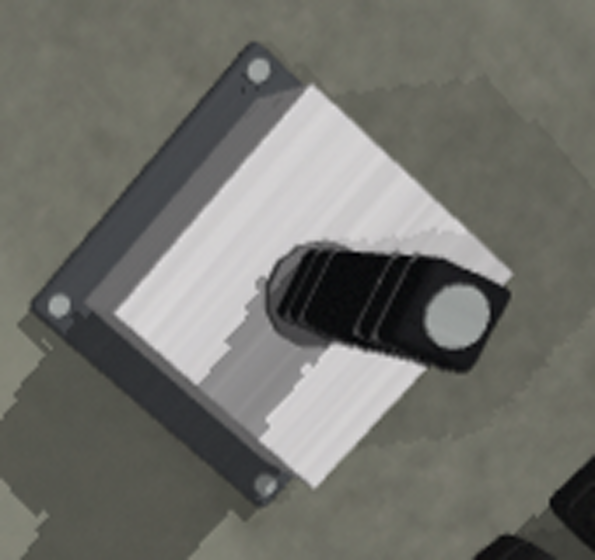

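```bash
python3 - <<'E'
from h import *
np.set_printoptions(precision=4,suppress=True)
f=dict(np.load('a_wrist.npz'))
uv=np.array([[512,293],[468,372],[432,256]])/3.5+[370,70]
Q=cast(f,uv,np.array([0,0,1.]),.13)
for i,j in((0,1),(0,2)):
    d=Q[j]-Q[i]; print(np.linalg.norm(d),np.degrees(np.arctan2(d[1],d[0]))%90)
print('centre',(Q[1]+Q[2])/2, r.current_joint_positions())
for s in(1,-1):
  for a in(18,108):
    print(s,a,r.ik([.466,.32,.255],rpy(s*yv(a),down)))
for s in(1,-1):
  for a in(50.4,140.4,95,5): print(s,a,r.ik(face+n*(.086+.164),rpy(s*yv(a),-n)),r.ik(face+n*(.2+.164),rpy(s*yv(a),-n)) is not None)
E
```

```text
0.01651436927049705 21.20320380405272
0.017601799097366835 21.772151781868672
centre [0.4669 0.322  0.13  ] [ 0.202   0.2922  1.801  -0.0001  1.049  -0.5817]
1 18 [ 0.4041  0.6623  1.7039 -0.      0.7754  0.0899]
1 108 [ 0.4041  0.6623  1.7039 -0.      0.7754 -1.4809]
-1 18 None
-1 108 [ 0.4041  0.6623  1.7039 -0.      0.7754  1.6607]
1 50.4 [-0.2852  0.4903  1.8814  0.6497  0.6969 -1.6555] True
1 140.4 None False
1 95 [-0.2852  0.4903  1.8814  0.6497  0.6969 -2.4831] True
1 5 [-0.2852  0.4903  1.8814  0.6497  0.6969 -0.814 ] True
-1 50.4 [-0.2852  0.4903  1.8814  0.6497  0.6969  1.4861] True
-1 140.4 [-0.2852  0.4903  1.8814  0.6497  0.6969 -0.0847] True
-1 95 [-0.2852  0.4903  1.8814  0.6497  0.6969  0.6585] True
-1 5 [-0.2852  0.4903  1.8814  0.6497  0.6969  2.3275] True
```

```bash
python3 - <<'E'
from h import *
np.set_printoptions(precision=4,suppress=True)
o=rpy(yv(21.5),down); c=np.array([.4662,.321,0])
r.move_ptp(c+[0,0,.37],o)
print(r.move_l(c+[0,0,.255],feed=.12,stop_force=10),r.current_tcp_pos())
r.clamp(); print('gap mm',r.current_finger_gap()*87,r.current_finger_force(),r.current_force())
print('lift stop',r.move_l(c+[0,0,.38],feed=.12,stop_force=20))
hole=np.array([.5801,.0958,.0945]); o=rpy(-yv(140.4),-n)
r.move_ptp(hole+n*(.086+.164+.06),o); r.pause(.1)
print('gap mm',r.current_finger_gap()*87,r.current_force(),r.current_t())
for k in('top','scene','wrist'):
    f=r.grab_frame(k); np.savez('b_'+k+'.npz',**f); cv2.imwrite('pics/b_'+k+'.png',f['frame'])
f=np.load('b_scene.npz')['frame'][130:310,240:440]; g=np.load('b_wrist.npz')['frame'][120:480,160:500]
cv2.imwrite('pics/b.png',np.hstack([cv2.resize(f,(400,360)),cv2.resize(g,(340,360))]))
E
```

```text
False [0.4666 0.321  0.2557]
gap mm 17.71451965951247 29.99990117037669 [-0.1144  0.2841  0.0709]
lift stop False
gap mm 17.796711010246533 [ 0.2232  0.5529 -0.7147] 17.1
```

View pics/b.png

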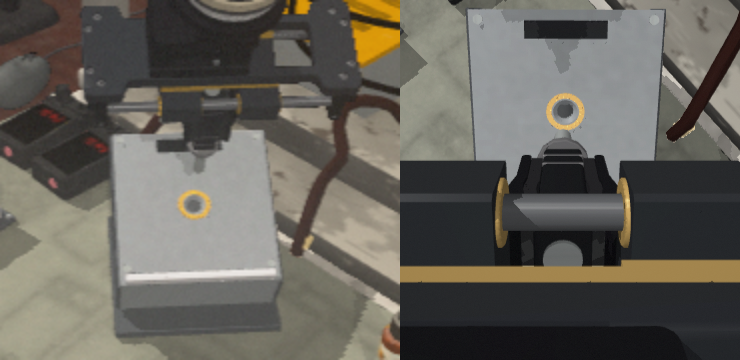

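The probe is held straight in the fingers. In the wrist half the hole ring is at (565,111) and the pin is just in front of it at (563,135), so I'll measure the sideways error of both.

```bash
python3 - <<'E'
from h import *
np.set_printoptions(precision=4,suppress=True)
hole=np.array([.5801,.0958,.0945]); ex=np.cross(yv(140.4),n); ey=yv(140.4)
f=dict(np.load('b_wrist.npz')); P=cloud(f); g=cv2.cvtColor(f['frame'],cv2.COLOR_BGR2HSV)
fh=(P-hole)@n; d=np.nanmedian(fh[(abs(fh)<.01)&(np.linalg.norm(P-hole,axis=-1)<.07)])
m=(cv2.inRange(g,(12,90,80),(35,255,255))>0)&(abs(fh)<.01)&(np.linalg.norm(P-hole,axis=-1)<.04)
c=cv2.convexHull(np.argwhere(m)[:,::-1].astype(np.int32)); (cx,cy),wh,a=cv2.fitEllipse(c)
H=cast(f,[[cx,cy]],n,hole@n+d)[0]; print('wrist hole px',cx,cy,wh,H,'face d',d,'err ex,ey',(H-hole)@ex,(H-hole)@ey)
T=np.linalg.inv(f['world_from_camera'])
def proj(X):
    q=T[:3,:3]@X+T[:3,3]; return np.array([f['cx']+f['fx']*q[0]/-q[2],f['cy']-f['fy']*q[1]/-q[2]])
tcp=np.array(r.current_tcp_pos()); R=Ro.from_euler('xyz',r.current_orientation()).as_matrix(); z=R[:,2]
print('tcp axis vs hole',(tcp-hole)@ex,(tcp-hole)@ey,'z.n',z@n)
for s in(.25,.245,.205,.2): print('axis',s,proj(tcp+z*s),'halfwidth px of 5mm',np.linalg.norm(proj(tcp+z*s+ey*.005)-proj(tcp+z*s)))
cv2.imwrite('pics/tip.png',cv2.resize(f['frame'][210:300,280:370],None,fx=6,fy=6,interpolation=cv2.INTER_CUBIC))
E
```

```text
wrist hole px 324.87603759765625 231.2432403564453 (36.963191986083984, 37.9350700378418) [0.5799 0.0961 0.0953] face d 0.0006470472000669075 err ex,ey 0.0004475570912319617 0.0003381250322061945
tcp axis vs hole 0.0009423322429741726 0.000794909298900151 z.n -0.9999991329565768
axis 0.25 [323.8455 254.0629] halfwidth px of 5mm 8.126156811546409
axis 0.245 [323.8564 256.5698] halfwidth px of 5mm 8.291553172341025
axis 0.205 [323.9633 281.0136] halfwidth px of 5mm 9.904248366322067
axis 0.2 [323.9797 284.7544] halfwidth px of 5mm 10.151043820674296
```

View pics/tip.png

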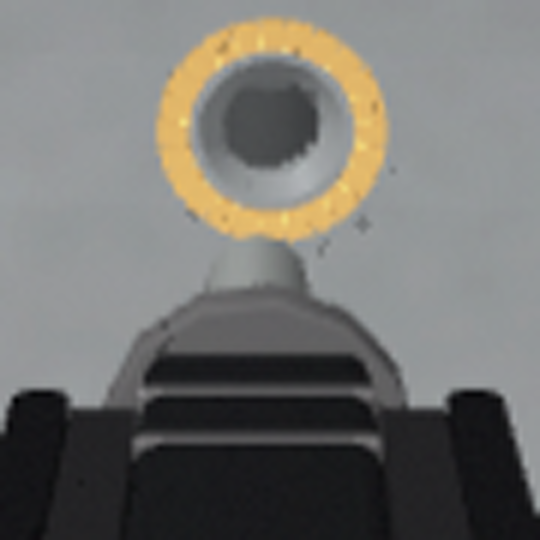

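The pin tip at crop (260,237) is where the tool axis predicts, so the probe is well seated. Only a correction of under 1 mm is needed before inserting.

```bash
python3 - <<'E'
from h import *
np.set_printoptions(precision=4,suppress=True)
hole=np.array([.5801,.0958,.0945]); ex=np.cross(yv(140.4),n); ey=yv(140.4)
a=hole-.0005*ex-.0008*ey; o=rpy(-ey,-n)
r.move_l(a+n*(.25+.012),o,feed=.06)
s=r.move_l(a+n*(.25-.003),feed=.03,stop_force=12)
p=np.array(r.current_tcp_pos())-hole; print(s,'h tip above home',p@n-.25,'lat',p@ex,p@ey,r.current_force(),r.current_ft_torque(),r.current_t(),r.current_finger_gap()*87)
E
```

```text
False h tip above home -0.003140769011199196 lat -0.0004986423323433548 -0.000784784140702259 [ 0.4003  0.3232 -0.2674] [-0.3384  0.2697 -0.0034] 18.85 17.576935317028454
```

```bash
python3 - <<'E'
from h import *
np.set_printoptions(precision=4,suppress=True)
hole=np.array([.5801,.0958,.0945]); ex=np.cross(yv(140.4),n); ey=yv(140.4)
a=hole+.0004*ex-.0001*ey
r.move_l(a+n*.247,feed=.02)
s=r.move_l(a+n*.2025,feed=.03,stop_force=15)
p=np.array(r.current_tcp_pos())-hole; print(s,'h above home',p@n-.205,'lat',p@ex,p@ey,r.current_force(),r.current_ft_torque(),r.current_t(),r.current_finger_gap()*87)
E
```

```text
True h above home -0.0012950223857851328 lat 0.00033266877706100706 -3.5387988359690536e-05 [-0.6304 -0.7714  4.5988] [-0.1947  0.1804  0.0339] 20.475 17.869317818438734
```

```bash
python3 - <<'E'
from h import *
np.set_printoptions(precision=4,suppress=True)
p=np.array(r.current_tcp_pos())
print('push',r.move_l(p-n*.002,feed=.02,stop_force=15),(np.array(r.current_tcp_pos())-p)@n,r.current_force())
r.open(); r.pause(.2); r.move_l(p+n*.12,feed=.15)
r.move_ptp([.38,.22,.42],rpy(yv(45),down)); r.pause(.2)
for k in('top','scene'):
    f=r.grab_frame(k); np.savez('c_'+k+'.npz',**f); P=cloud(f)
    hole=np.array([.5801,.0958,.0945]); h=(P-hole)@n; lat=np.linalg.norm(P-hole-h[...,None]*n,axis=-1)
    fh=np.nanmedian(h[(abs(h)<.008)&(lat<.06)&(lat>.03)]); m=(lat<.02)&(h>.02); print(k,'handle top above face',np.nanpercentile(h[m],97)-fh,m.sum())
F=[np.load(f'c_{k}.npz')['frame'] for k in('scene','top')]
cv2.imwrite('pics/c.png',np.hstack([cv2.resize(F[0][130:430,240:480],(400,500)),cv2.resize(F[1][130:350,240:460],(400,500))]))
print(r.current_t(),r.current_force())
E
```

```text
push False -7.066147495605245e-05 [-7.7422 -7.1945 15.6064]
top handle top above face 0.08263449988821095 297
scene handle top above face 0.08212063085873848 292
24.4333 [-0.2497 -0.1743 -0.2093]
```

View pics/c.png

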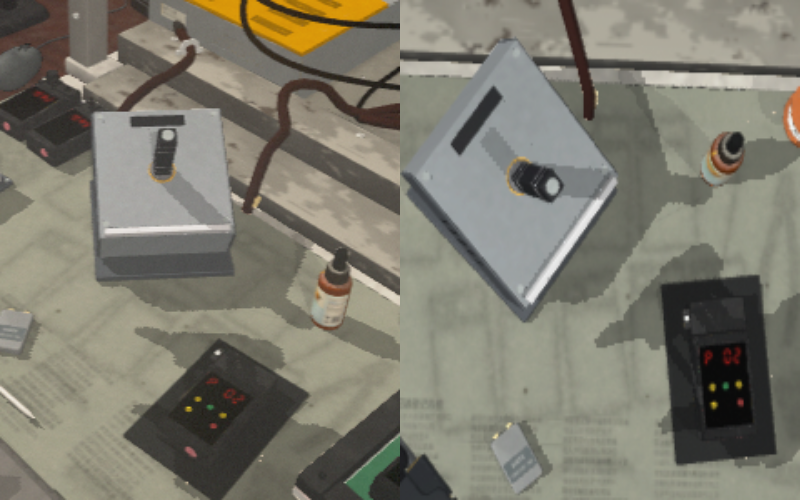

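The probe is in the hole with its flange on the face, at (163,170) in the left half. Pushing harder moved it no further. The module lies face up in the middle of the pad, and the bottle is standing.

```bash
python3 -c "
from station import r
print(r.sign_off())"
```

```text
the job is handed in; nothing more can be done
None
```

The job is handed in at about 24 s of robot time: the module lies face up on the pad within about 4 mm of its middle, the probe is pushed home in the terminal opening, and the dropper bottle is still standing.

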